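# Sort feet, offcuts and tape measure into their trays

## Robot

A 6-joint arm with a two-finger parallel gripper is mounted at the origin on the work surface; the furniture and walls round the work are solid. World frame = base frame: x ahead of the robot, y to its left, z up, the work surface at z = 0. Lengths are in m, angles in rad, forces in N, time in s.
With the tool pointing down it reaches from about 0.325 to 0.85 m from the base axis. Payload 15.5 kg.
Tool frame: the origin (TCP) lies between the finger pads; the fingertips stand tip_extent ahead of it and the grasp point (between the pads) lies 2 mm behind it (tip_extent is the distance from the TCP to the fingertips, in m); z points along the fingers, y is the line along which they close (so a half turn about z gives the same grasp; the last joint's range is limited). The gripper opens to 91 mm and grips with 3 to 60 N. Pads are 32 mm wide; open, the fingers measure 118 mm over their backs; the gripper's body (76 mm by 178 mm) begins 60 mm behind the grasp point.
Start: joints at [1.022, 0.494, 1.345, -0, 1.302, -0.096], TCP at [0.274, 0.562, 0.231] pointing down, gripper open.
Joint ranges: [-2.91, 2.91], [-0.82, 2.16], [0.22, 2.67], [-1.22, 4.37], [0.12, 2.79], [-3.08, 3.08]. Speed limits (rad/s): [1.89, 1.89, 2.57, 3.01, 3.01, 3.01].

## Interface

Orientations are given as a unit quaternion [w, x, y, z].
In Python, from rig import * gives the robot as it stands.
- The arm moves only by the tool step_arm, never from a script. Its arguments are lists of equal length, an entry for each row: "offset": the shift along the tool's x, y, z in m, a list of three; "spin": the turn about the tool's z in rad; "gripper": the opening in per cent of the stroke, from 0 (shut) to 100 (fully open). In form: {"offset": [[dx, dy, dz], ...], "spin": [spin, ...], "gripper": [gripper, ...]}. A call has 1 to 10 rows; each row shifts and turns the commanded pose from where the row before left it, along the tool's axes as they then stand; what a row does not reach is not made up. A row lasts 1/8 s, in which the tool goes at most 62.5 mm and 10.7 degrees, less where a joint would pass 70% of its speed; a pose out of reach is approached as far as the arm can. A call is refused whole if a number of a shift passes 0.0625 or a number of a turn 0.188, either way. A call with a gripper value outside its range is refused whole. The fingers move at their own pace and stop on an object; "force" is the grip in N (left out, the last holds). Time passes only in rows, so rows that do not move let the fingers close. It gives the time, the measured TCP pose, the force, the opening and the grip force at its end, in the units of the state.
- observe(): the state, without advancing time (a new reading comes with each control period).
- capture(name): name is "scene" or "top" or "wrist"; returns a dict with "color" (420x560x3 uint8, blue, green, red), "z_map" (420x560 float32, m along the optical axis (not along the pixel's ray), 0 where there is no reading), "vertical_fov" (degrees; the focal length in pixels is half the picture's height over the tangent of half this angle, whatever the lens; pixels are square), "cx", "cy" (the principal point, pixels), "world_from_camera" (4x4, takes a point from camera to world coordinates); the wrist camera has in their place "hand_eye" (4x4, takes a point from camera to tool coordinates, whose origin is the TCP and whose axes are the flange's). Camera axes: x right, y up, looking along -z (the intrinsics and any distortion apply to the point x, -y, -z); pixel columns grow to the right and rows downward; lengths in m; the calibration is good to about 2 mm. A picture is of the moment at which its call begins: read the wrist's pose just before it.
- close_job(): hands the job in; it is judged then, once.
The state is a dict: "clock": time; "qpos": joint angles; "qd": joint speeds; "joint_torque": joint torques, N m; "eef_pos": TCP position; "eef_rot": TCP orientation; "ft_force": force on the tool from outside, world axes, zero at the start; "wrist_torque": the same for the moment, N m; "width": finger opening in m; "gripper_force": force on a finger pad.
Only numpy, scipy, OpenCV 4.12 (cv2) and the standard library are available. Lean on these libraries where they do the work, as an engineer would, in place of code of your own. Each camera call takes 0.05 s, during which the arm holds its last target. There are 200 camera calls.

## Task

Clear the bench by sorting the loose things into their trays: stand the two turned feet upright in the two-bay tray, one in each bay; lay the two timber offcuts in the low-lipped tray, lengthwise and squarely one on top of the other, the thick brown one underneath and the thin pale one above; and stand the tape measure on its base in the small grey tray. Leave the wax tin where it stands.

Things in the scene. Friction and masses are not known exactly. Their poses are not given: they have to be found in the camera images.
- turned_foot_1: turned wooden furniture foot, vase-shaped, 50 mm greatest diameter (at the belly, about 45 mm up), 86 mm high, about 0.11 kg, standing upright and loose; origin at the centre of its underside, z up its axis. Interchangeable with the other foot
- turned_foot_2: the second turned foot, alike, 50 mm greatest diameter, 84 mm high, about 0.1 kg; origin at the centre of its underside, z up its axis
- offcut_5: the thick offcut: brown rectangular timber block, 50 mm wide (its x) x 120 mm long (its y) x 26 mm thick, about 0.1 kg, lying flat and loose; origin at the centre of its underside
- offcut_1: the thin offcut: pale rectangular timber block, 45 mm wide (its x) x 140 mm long (its y) x 19 mm thick, about 0.07 kg, lying flat and loose; origin at the centre of its underside
- tape_measure: yellow pocket tape measure standing on its base, 36 mm wide over all (its x; the case is 32 mm) x 82 mm long (its y, hook included; the case reaches from 29 mm on the -y side to 41 mm on the +y side) x 66 mm high, about 0.28 kg, loose; origin at the middle of its underside. It may face either way along its tray
- foot_tray: plywood tray with two square bays side by side, fixed to the bench, 78 mm (its x) x 151 mm (its y), walls 5 mm thick and 22 mm high, floor 5 mm thick; each bay is 68 x 68 mm inside, bay centres 36.5 mm from the origin along the tray's +y and -y; origin at the centre of its underside
- offcut_tray: low-lipped tray, plywood floor with dark wooden edges, fixed to the bench, one bay 66 mm (its x) x 140 mm (its y) inside, floor 4 mm thick, walls 5 mm thick, long lips only 10 mm high and end walls 18 mm high (from the bench); origin at the centre of its underside. The upper offcut lies clear above the end walls
- tape_tray: small grey painted tray, fixed to the bench, one bay 56 mm (its x) x 100 mm (its y) inside, floor 4 mm thick, walls 5 mm thick and 20 mm high; origin at the centre of its underside. The tape measure goes in with its length along the tray's y
- wax_tin: flat round red-and-tan tin, 87 mm diameter, 33 mm high, loose; a bystander, to be left where it is; origin at the centre of its underside

How it is judged:
At the end, for the whole second after the job is handed in: At rest, flat or upright on tray floors: a foot in each bay (13 mm of its centre along each axis); thick offcut in low tray (12 mm across, 15 along, 0.2 rad); thin offcut on it (15 across, 25 along, 0.25 rad); tape measure in small tray (14 across, 23 along); tilts under 0.15 rad (((x of turned_foot_1 in the frame of foot_tray between -0.013 and 0.013 m and y of turned_foot_1 in the frame of foot_tray between 0.0235 and 0.0495 m and z of turned_foot_1 in the frame of foot_tray between 0.002 and 0.009 m and angle between each of turned_foot_1, turned_foot_2's own z axis and vertical below 0.15 rad and x of turned_foot_2 in the frame of foot_tray between -0.013 and 0.013 m and y of turned_foot_2 in the frame of foot_tray between -0.0495 and -0.0235 m and z of turned_foot_2 in the frame of foot_tray between 0.002 and 0.009 m) or (x of turned_foot_1 in the frame of foot_tray between -0.013 and 0.013 m and y of turned_foot_1 in the frame of foot_tray between -0.0495 and -0.0235 m and z of turned_foot_1 in the frame of foot_tray between 0.002 and 0.009 m and angle between each of turned_foot_1, turned_foot_2's own z axis and vertical below 0.15 rad and x of turned_foot_2 in the frame of foot_tray between -0.013 and 0.013 m and y of turned_foot_2 in the frame of foot_tray between 0.0235 and 0.0495 m and z of turned_foot_2 in the frame of foot_tray between 0.002 and 0.009 m)) and x of offcut_5 in the frame of offcut_tray between -0.012 and 0.012 m and y of offcut_5 in the frame of offcut_tray between -0.015 and 0.015 m and z of offcut_5 in the frame of offcut_tray between 0.002 and 0.008 m and angle between the y axis of offcut_5 and the y axis of offcut_tray, either way round below 0.2 rad and angle between each of offcut_5, offcut_1, tape_measure's own z axis and vertical below 0.15 rad and x of offcut_1 in the frame of offcut_5 between -0.015 and 0.015 m and y of offcut_1 in the frame of offcut_5 between -0.025 and 0.025 m and z of offcut_1 in the frame of offcut_5 between 0.023 and 0.03 m and angle between the y axis of offcut_1 and the y axis of offcut_5, either way round below 0.25 rad and x of tape_measure in the frame of tape_tray between -0.014 and 0.014 m and y of tape_measure in the frame of tape_tray between -0.023 and 0.023 m and z of tape_measure in the frame of tape_tray between 0.001 and 0.008 m and linear speed of each of turned_foot_1, turned_foot_2, offcut_5, offcut_1, tape_measure below 0.02 m/s); the robot touches nothing.
It fails at once if the wax tin is moved by more than 30 mm (distance of wax_tin from where it was at the start of the episode above 0.03 m).
It also fails if it takes over 122 s, if anything falls off the work surface, if the arm or the gripper's body presses on something with over 40 N, if the wrist force passes 120 N, or if a joint passes its speed limit or range.

## Working session

There is one attempt and no reset: what is moved stays moved. The work goes in short steps, Python scripts to look and compute and a tool call to move; the robot and the scene stay as the last step left them, time stands still between calls to the robot, and variables do not carry over. Pictures are saved under pics/ and viewed, at most 14 in all, crops included, and the job is handed in when it is done.

Besides the shell and the picture viewer there is one more tool, called after "Call:" as name([rows], argument=value, ...), one row to a line, values as JSON. step_arm: Moves the arm, as the interface text tells. Its arguments: {"type":"object","properties":{"offset":{"type":"array","items":{"type":"array","items":{"type":"number"}}},"spin":{"type":"array","items":{"type":"number"}},"gripper":{"type":"array","items":{"type":"number"}},"force":{"type":"number"}},"required":["offset","spin","gripper"]}

```bash
mkdir -p pics; ls; python3 - <<'E'
from rig import *
import cv2,numpy as np
print(observe())
for n in ("top","scene"):
    d=capture(n); cv2.imwrite(f"pics/{n}0.png",d["color"]); np.savez(f"{n}0.npz",**d)
    print(n,d["vertical_fov"],d["cx"],d["cy"],d["world_from_camera"], [k for k in d])
E
```

```text
pics
{'clock': 0.0, 'qpos': array([ 1.02149439e+00,  4.94168166e-01,  1.34614737e+00, -3.45044464e-05,
        1.30250855e+00, -9.55140655e-02]), 'qd': array([ 8.02648351e-04,  4.06193329e-04,  4.65604710e-04, -1.07073584e-03,
       -3.66211213e-05,  4.17681106e-04]), 'joint_torque': array([-1.41819095e-03, -8.78839087e+01, -3.81855655e+01,  7.06125400e-02,
        5.33600617e-02, -1.49294328e-04]), 'eef_pos': array([0.27380284, 0.56141891, 0.2303421 ]), 'eef_rot': array([-1.79315411e-04,  2.24947649e-01,  9.74370656e-01, -5.89261849e-04]), 'ft_force': array([ 0.01734298, -0.42657437, -0.75975706]), 'wrist_torque': array([-0.00976624,  0.00498025, -0.03179862]), 'gripper_force': 0.0, 'width': 0.09097209399520594}
top 51.88357176547809 278.3086599983655 207.21892489136948 [[-0.01972099  0.98591216 -0.16609722  0.30561844]
 [-0.99980083 -0.01893766  0.00629868 -0.10770886]
 [ 0.00306445  0.16618835  0.98608927  1.13255345]
 [ 0.          0.          0.          1.        ]] ['color', 'z_map', 'vertical_fov', 'cx', 'cy', 'world_from_camera']
scene 57.13786837337846 279.08549103482073 205.42108888511535 [[ 0.655988    0.41165194 -0.63263135 -0.08069729]
 [-0.75473858  0.36556605 -0.54473033 -0.64340943]
 [ 0.00702924  0.83480785  0.55049655  0.56122389]
 [ 0.          0.          0.          1.        ]] ['color', 'z_map', 'vertical_fov', 'cx', 'cy', 'world_from_camera']
```

View pics/top0.png

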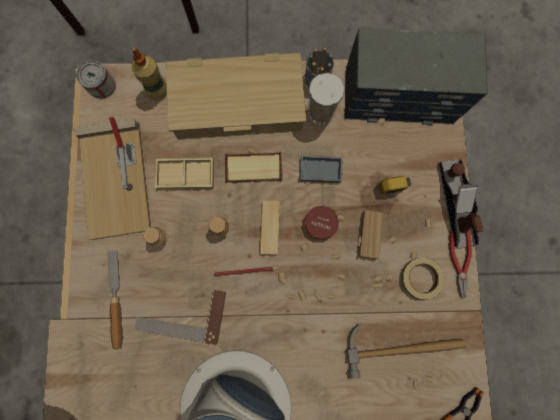

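View pics/scene0.png

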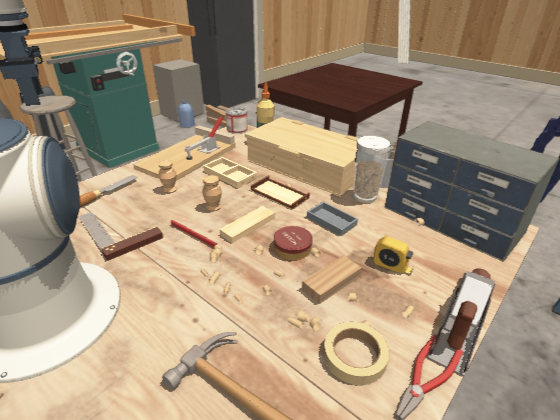

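The top view shows the feet at (153,235) and (217,226), and the pale offcut at (270,228). The tin is at (321,223), the brown offcut at (371,235) and the tape at (396,184). The trays are at (184,173), (253,167) and (321,170). In the scene view everything stands as described.

```bash
cat > h.py <<'E'
import cv2,numpy as np
def K(d): 
    h=d["color"].shape[0]; return h/2/np.tan(np.radians(float(d["vertical_fov"]))/2)
def cloud(d,T=None):
    T=d["world_from_camera"] if T is None else T
    f=K(d); z=d["z_map"]; v,u=np.mgrid[:z.shape[0],:z.shape[1]]
    P=np.stack([(u-d["cx"])/f*z,-(v-d["cy"])/f*z,-z],-1)
    W=P@T[:3,:3].T+T[:3,3]; W[z<=0]=np.nan; return W
def rect(P):
    (c,s,a)=cv2.minAreaRect((P[:,:2]*1000).astype(np.float32))
    if s[0]>s[1]: s=s[::-1]; a-=90   # a: dir of short side; long = a+90
    return np.round(c,1),np.round(s,1),(round(a+90,1)+90)%180-90
def wristT():
    from rig import observe,capture
    from scipy.spatial.transform import Rotation as R
    o=observe(); T=np.eye(4); q=o["eef_rot"]; T[:3,:3]=R.from_quat(q[[1,2,3,0]]).as_matrix(); T[:3,3]=o["eef_pos"]
    d=capture("wrist"); return d,T@d["hand_eye"],o
E
python3 - <<'E'
from h import *
d=dict(np.load("top0.npz")); W=cloud(d)
print("bench z", [np.round(W[r,c],3) for r,c in((250,200),(200,330),(260,330),(205,220),(150,390))])
objs=dict(f1=(135,215,175,255),f2=(200,208,235,245),pale=(250,190,290,265),tin=(300,200,345,245),brown=(352,200,390,268),tape=(378,168,418,198),ft=(150,152,217,193),ot=(221,148,286,186),tt=(295,152,346,187))
for n,(a,b,c,e) in objs.items():
    P=W[b:e,a:c].reshape(-1,3); P=P[~np.isnan(P[:,2])]
    m=P[P[:,2]>0.007]; zt=np.percentile(m[:,2],95); t=m[m[:,2]>zt-0.006]
    print(n,"ztop",zt.round(4),"top",rect(t),"all",rect(m), "n",len(t))
for n,(a,b,c,e) in dict(box=(165,55,305,135),chest=(345,30,480,125),jar=(305,50,345,125),clamp=(75,115,150,240),plane=(440,155,480,250)).items():
    P=W[b:e,a:c].reshape(-1,3);P=P[P[:,2]>.02]; print(n,np.nanmin(P,0).round(3),np.nanmax(P,0).round(3))
E
```

```text
bench z [array([0.387, 0.092, 0.001]), array([ 0.513, -0.253,  0.001]), array([ 0.354, -0.247,  0.003]), array([ 0.506,  0.04 , -0.002]), array([ 0.649, -0.423, -0.001])]
f1 ztop 0.0864 top (array([419.7, 195.7]), array([34.7, 36.3]), 88.80000000000001) all (array([434.7, 210. ]), array([ 55.6, 132.7]), 53.5) n 184
f2 ztop 0.0891 top (array([442.1,  36.2]), array([36.9, 39.5]), 88.6) all (array([459.6,  46.1]), array([48.3, 89.3]), 29.799999999999997) n 194
pale ztop 0.023 top (array([441.2, -91.6]), array([ 45. , 139.1]), -3.0) all (array([442.3, -78.6]), array([ 71. , 139.9]), -3.0) n 821
tin ztop 0.0366 top (array([ 449.5, -224.8]), array([84.6, 85.4]), -78.6) all (array([ 442.7, -233.1]), array([ 99. , 102.4]), 87.1) n 789
brown ztop 0.0298 top (array([ 417.2, -353.3]), array([ 50.5, 120.1]), -8.800000000000011) all (array([ 419.4, -359.5]), array([ 83.1, 128.1]), 2.5) n 818
tape ztop 0.0665 top (array([ 542.4, -413.5]), array([30.9, 53.1]), -81.69999999999999) all (array([ 544.6, -425.8]), array([34.5, 90.1]), -82.0) n 199
ft ztop 0.0247 top (array([590.2, 133.6]), array([ 78.7, 151.2]), -89.80000000000001) all (array([590. , 133.2]), array([ 79.9, 151.7]), 89.80000000000001) n 353
ot ztop 0.0204 top (array([605.1, -50.7]), array([ 74.9, 150.1]), -88.9) all (array([610.7, -50.5]), array([ 95.7, 154.9]), 87.30000000000001) n 108
tt ztop 0.0232 top (array([ 595.6, -230.4]), array([ 67.2, 110.3]), 86.4) all (array([ 591.8, -232.1]), array([ 76.1, 114. ]), 85.4) n 225
box [ 0.676 -0.185  0.02 ] [0.884 0.188 0.105]
chest [ 0.711 -0.601  0.02 ] [ 0.888 -0.299  0.208]
jar [ 0.699 -0.275  0.02 ] [ 0.894 -0.186  0.169]
clamp [0.41  0.201 0.02 ] [0.734 0.417 0.11 ]
plane [ 0.385 -0.628  0.02 ] [ 0.605 -0.549  0.101]
```

```bash
python3 - <<'E'
from h import *
d=dict(np.load("top0.npz")); W=cloud(d)
P=W.reshape(-1,3); P=P[(P[:,0]>.62)&(P[:,0]<.9)&(P[:,2]>.03)]
for y in np.arange(-.28,.2,.03):
    q=P[abs(P[:,1]-y)<.015]
    if len(q): print(round(y,2),[ (h,round(float(q[q[:,2]>h,0].min()),3)) for h in (.03,.06,.08,.09,.1) if (q[:,2]>h).any()], q[:,2].max().round(3))
# tray floors
for n,x,y in(("ft+",.59,.17),("ft-",.59,.097),("ot",.605,-.05),("tt",.5956,-.23)):
    q=W.reshape(-1,3); q=q[(abs(q[:,0]-x)<.015)&(abs(q[:,1]-y)<.015)]; print(n,np.median(q[:,2]).round(4))
from rig import *
d,T,o=wristT(); print(d["hand_eye"].round(3)); cv2.imwrite("pics/w0.png",d["color"])
E
```

```text
-0.28 [(0.03, 0.727), (0.06, 0.727), (0.08, 0.727), (0.09, 0.727), (0.1, 0.727)] 0.168
-0.25 [(0.03, 0.711), (0.06, 0.711), (0.08, 0.711), (0.09, 0.711), (0.1, 0.711)] 0.169
-0.22 [(0.03, 0.711), (0.06, 0.711), (0.08, 0.711), (0.09, 0.711), (0.1, 0.711)] 0.169
-0.19 [(0.03, 0.698), (0.06, 0.698), (0.08, 0.698), (0.09, 0.698), (0.1, 0.705)] 0.168
-0.16 [(0.03, 0.696), (0.06, 0.696), (0.08, 0.696), (0.09, 0.696), (0.1, 0.7)] 0.102
-0.13 [(0.03, 0.695), (0.06, 0.695), (0.08, 0.695), (0.09, 0.695), (0.1, 0.696)] 0.103
-0.1 [(0.03, 0.693), (0.06, 0.693), (0.08, 0.693), (0.09, 0.693), (0.1, 0.694)] 0.103
-0.07 [(0.03, 0.692), (0.06, 0.692), (0.08, 0.692), (0.09, 0.692), (0.1, 0.694)] 0.103
-0.04 [(0.03, 0.678), (0.06, 0.678), (0.08, 0.678), (0.09, 0.678), (0.1, 0.679)] 0.103
-0.01 [(0.03, 0.676), (0.06, 0.676), (0.08, 0.676), (0.09, 0.676), (0.1, 0.677)] 0.105
0.02 [(0.03, 0.676), (0.06, 0.676), (0.08, 0.676), (0.09, 0.676), (0.1, 0.688)] 0.104
0.05 [(0.03, 0.686), (0.06, 0.686), (0.08, 0.686), (0.09, 0.686), (0.1, 0.686)] 0.103
0.08 [(0.03, 0.684), (0.06, 0.684), (0.08, 0.684), (0.09, 0.684), (0.1, 0.687)] 0.104
0.11 [(0.03, 0.682), (0.06, 0.682), (0.08, 0.682), (0.09, 0.682), (0.1, 0.685)] 0.103
0.14 [(0.03, 0.68), (0.06, 0.68), (0.08, 0.68), (0.09, 0.68), (0.1, 0.682)] 0.104
0.17 [(0.03, 0.681), (0.06, 0.681), (0.08, 0.681), (0.09, 0.681), (0.1, 0.691)] 0.137
0.2 [(0.03, 0.801), (0.06, 0.802), (0.08, 0.802), (0.09, 0.802), (0.1, 0.802)] 0.214
ft+ 0.0053
ft- 0.0056
ot 0.0042
tt 0.0045
[[-0.001  0.971  0.238  0.068]
 [ 1.     0.001  0.001 -0.001]
 [ 0.001  0.238 -0.971 -0.153]
 [ 0.     0.     0.     1.   ]]
```

View pics/w0.png

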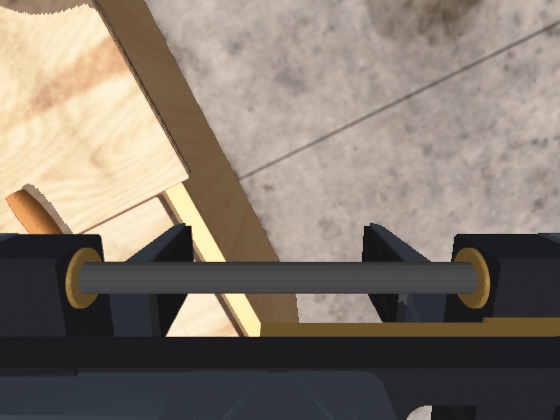

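The box front is about x=0.68 and 105 mm high, so the gripper body (wide along its closing axis) has to stay above it at the trays.

The wrist view shows bench corner and floor, with the fingertips at about rows 225-320.

Call:
step_arm([
  [0,0,0],
  [0,0,0],
  [0,0,0],
  [0,0,0],
  [0,0,0],
  [0,0,0],
  [-0.05,0.02,0],
  [-0.05,0.02,0],
  [-0.05,0.02,0],
  [-0.05,0.02,0],
], spin=[0.186,0.186,0.186,0.186,0.186,0.186,0,0,0,0], gripper=[100,100,100,100,100,100,100,100,100,100], force=25)

```text
clock: 1.4
eef_pos: [0.3545, 0.3602, 0.2308]
eef_rot: [0.0, 0.707, 0.708, -0.0]
ft_force: [1.0, -0.4, 0.2]
width: 0.0915
gripper_force: 0.0
```

```bash
python3 - <<'E'
import rig; print([k for k in dir(rig) if k[0]!='_']); print(getattr(rig,'tip_extent',None))
E
```

```text
['PlanningError', 'capture', 'close_job', 'observe', 'tip_extent']
0.017
```

Call:
step_arm([
  [-0.041,0.0164,0.0075],
  [-0.041,0.0164,0.0075],
  [-0.041,0.0164,0.0075],
  [-0.041,0.0164,0.0075],
  [0,0,0],
  [0,0,0],
], spin=[0,0,0,0,0,0], gripper=[100,100,100,100,100,100])

```text
clock: 2.15
eef_pos: [0.4198, 0.1981, 0.2009]
eef_rot: [-0.0, 0.707, 0.707, -0.0]
ft_force: [-0.2, 0.1, 1.1]
width: 0.0913
gripper_force: 0.0
```

```bash
cat >> h.py <<'E'
def look(name,xy,r=.05,zlo=.007,dz=.006,save=True):
    d,T,o=wristT(); W=cloud(d,T); np.savez(name,W=W,c=d["color"])
    if save: cv2.imwrite(f"pics/{name}.png",d["color"])
    P=W.reshape(-1,3); P=P[(np.hypot(P[:,0]-xy[0],P[:,1]-xy[1])<r)&(P[:,2]>zlo)&(P[:,2]<.11)]
    zt=np.percentile(P[:,2],97); t=P[P[:,2]>zt-dz]
    print(name,"eef",o["eef_pos"].round(4),"ztop",zt.round(4),"top",rect(t),"all",rect(P),len(t))
    return W
E
python3 -c "
from h import *
look('w1',(.42,.196))"
```

```text
w1 eef [0.4198 0.1981 0.2009] ztop 0.0846 top (array([420.7, 196.4]), array([37.4, 37.4]), 46.0) all (array([427.5, 209. ]), array([49.2, 69.5]), 63.900000000000006) 1593
```

View pics/w1.png

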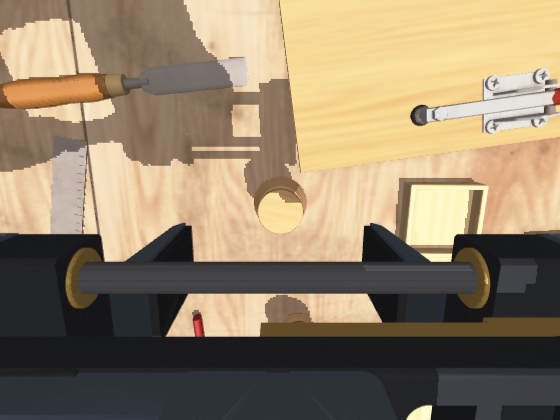

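The wrist view has the foot centred at (281,207), which gives (0.4207, 0.1964). That agrees with the top camera.

Call:
step_arm([
  [-0.0017,0.001,0.0395],
  [0,0,0.0395],
  [0,0,0.0395],
  [0,0,0.0395],
  [0,0,0],
  [0,0,0],
  [0,0,0],
  [0,0,0],
  [0,0,0],
  [0,0,0],
], spin=[0,0,0,0,0,0,0,0,0,0], gripper=[80,80,80,80,80,0,0,0,0,0])

```text
clock: 3.45
eef_pos: [0.4218, 0.1965, 0.044]
eef_rot: [0.001, 0.707, 0.707, 0.001]
ft_force: [-0.6, 2.3, 13.1]
width: 0.0469
gripper_force: 25.0
```

Call:
step_arm([
  [0,0,-0.05],
  [0,0,-0.05],
  [-0.0066,0.0423,0],
  [-0.0066,0.0423,0],
  [-0.0066,0.0423,0],
  [-0.0066,0.0423,0],
  [0,0,0],
  [0,0,0.03],
  [0,0,0.03],
  [0,0,0],
], spin=[0,0,0,0,0,0,0,0,0,0], gripper=[0,0,0,0,0,0,0,0,0,0])

```text
clock: 4.7
eef_pos: [0.5882, 0.1698, 0.0816]
eef_rot: [-0.001, 0.707, 0.707, -0.002]
ft_force: [0.1, 0.1, -0.6]
width: 0.0466
gripper_force: 25.0
```

```bash
python3 - <<'E'
from h import *
W=look('w2',(.59,.17),r=.02)
P=W.reshape(-1,3); q=P[(P[:,2]>.018)&(P[:,2]<.028)&(abs(P[:,0]-.59)<.06)&(abs(P[:,1]-.134)<.1)]
print("rim",rect(q),len(q))
E
```

```text
w2 eef [0.5882 0.1698 0.0816] ztop 0.1039 top (array([588.7, 184.9]), array([ 9.4, 31.1]), -1.5) all (array([591. , 183.8]), array([12.2, 36.6]), -4.399999999999977) 933
rim (array([579.5, 166.4]), array([101.9, 132.6]), 88.6) 1799
```

View pics/w2.png

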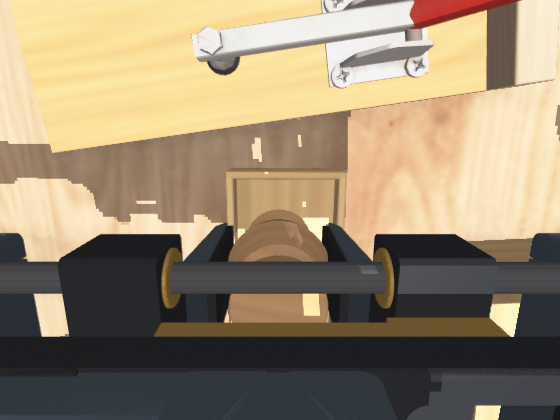

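The foot hangs upright at (278,280). The bay's outer edges are at columns 228 and 348, so I shift it about 3 mm in +X while lowering.

Call:
step_arm([
  [0,0.003,0.012],
  [0,0,0.012],
  [0,0,0.008],
  [0,0,0.002],
  [0,0,0],
  [0,0,0],
  [0,0,0],
  [0,0,0],
  [0,0,-0.04],
  [0,0,-0.04],
], spin=[0,0,0,0,0,0,0,0,0,0], gripper=[0,0,0,0,0,80,80,80,80,80])

```text
clock: 6.0
eef_pos: [0.5929, 0.1699, 0.1295]
eef_rot: [-0.0, 0.707, 0.707, -0.0]
ft_force: [-0.0, -0.2, -0.2]
width: 0.0727
gripper_force: 0.0
```

Call:
step_arm([
  [0,0,-0.04],
  [-0.0335,-0.0378,-0.0075],
  [-0.0335,-0.0378,-0.0075],
  [-0.0335,-0.0378,-0.0075],
  [-0.0335,-0.0378,-0.0075],
  [0,0,0],
  [0,0,0],
], spin=[0,0,0,0,0,0,0], gripper=[80,80,80,80,80,80,80])

```text
clock: 6.88
eef_pos: [0.4427, 0.0358, 0.1992]
eef_rot: [0.0, 0.707, 0.707, 0.0]
ft_force: [0.1, 0.4, 0.7]
width: 0.0732
gripper_force: 0.0
```

```bash
python3 -c "
from h import *
look('w3',(.442,.036))
d=cv2.imread('pics/w3.png')"
```

```text
w3 eef [0.4427 0.0358 0.1992] ztop 0.0868 top (array([443.3,  35.7]), array([38.8, 39.5]), 89.5) all (array([443.2,  38.1]), array([44.3, 48.3]), -0.8000000000000114) 1816
```

Call:
step_arm([
  [0,0.0005,0.039],
  [0,0,0.039],
  [0,0,0.039],
  [0,0,0.039],
  [0,0,0],
  [0,0,0],
  [0,0,0],
  [0,0,0],
  [0,0,0],
  [0,0,-0.05],
], spin=[0,0,0,0,0,0,0,0,0,0], gripper=[80,80,80,80,80,0,0,0,0,0])

```text
clock: 8.18
eef_pos: [0.4413, 0.0358, 0.092]
eef_rot: [-0.002, 0.707, 0.707, -0.002]
ft_force: [0.4, 0.3, -0.7]
width: 0.0481
gripper_force: 25.0
```

Call:
step_arm([
  [0,0,-0.05],
  [0.01525,0.0373,0],
  [0.01525,0.0373,0],
  [0.01525,0.0373,0],
  [0.01525,0.0373,0],
  [0,0,0],
  [0,0,0.03],
  [0,0,0.03],
  [0,0,0.012],
  [0,0,0],
], spin=[0,0,0,0,0,0,0,0,0,0], gripper=[0,0,0,0,0,0,0,0,0,0])

```text
clock: 9.43
eef_pos: [0.5912, 0.0968, 0.0709]
eef_rot: [-0.0, 0.707, 0.707, -0.0]
ft_force: [0.0, -0.3, -0.0]
width: 0.0478
gripper_force: 25.0
```

Call:
step_arm([
  [0,0,0.012],
  [0,0,0.008],
  [0,0,0.002],
  [0,0,0],
  [0,0,0],
  [0,0,0],
  [0,0,0],
  [0,0,-0.05],
  [0,0,-0.05],
  [0,0,-0.05],
], spin=[0,0,0,0,0,0,0,0,0,0], gripper=[0,0,0,0,80,80,80,80,80,80])

```text
clock: 10.68
eef_pos: [0.5915, 0.0969, 0.2005]
eef_rot: [-0.0, 0.707, 0.707, -0.0]
ft_force: [-0.3, 0.3, 0.4]
width: 0.0729
gripper_force: 0.0
```

Call:
step_arm([
  [-0.057,-0.0055,0],
  [-0.057,-0.0055,0],
  [-0.057,-0.0055,0],
  [-0.057,-0.0055,0],
  [-0.057,-0.0055,0],
  [-0.057,-0.0055,0],
  [-0.057,-0.0055,0],
  [-0.057,-0.0055,0],
  [-0.057,-0.0055,0],
  [0,0,0],
], spin=[0,0,0,0,0,0,0,0,0,0], gripper=[80,80,80,80,80,80,80,80,80,80])

```text
clock: 11.92
eef_pos: [0.5417, -0.42, 0.1985]
eef_rot: [0.0, 0.708, 0.706, -0.0]
ft_force: [0.3, 1.3, -0.6]
width: 0.0729
gripper_force: 0.0
```

```bash
python3 - <<'E'
from h import *
W=look('w4',(.542,-.42),r=.06)
P=W.reshape(-1,3);P=P[(np.hypot(P[:,0]-.542,P[:,1]+.42)<.06)]
for lo,hi in((.008,.02),(.02,.035),(.035,.05),(.05,.058),(.058,.075)):
    q=P[(P[:,2]>lo)&(P[:,2]<hi)]; 
    if len(q)>5: print(lo,hi,rect(q),q.min(0).round(3),q.max(0).round(3),len(q))
from rig import *
d=capture("top"); cv2.imwrite("pics/t1.png",cv2.resize(d["color"][140:280,130:430],None,fx=2.6,fy=2.6))
W=cloud(d)
for n,x,y in(("f1",.592,.17),("f2",.592,.097)):
    q=W.reshape(-1,3); q=q[(abs(q[:,0]-x)<.034)&(abs(q[:,1]-y)<.034)&(q[:,2]>.08)&(q[:,2]<.098)]; print(n,rect(q),q[:,2].max())
E
```

```text
w4 eef [ 0.5417 -0.42    0.1985] ztop 0.0648 top (array([ 544.4, -416.6]), array([31.9, 53.1]), -80.1) all (array([ 545.8, -420. ]), array([35.7, 75.2]), -80.69999999999999) 1897
0.008 0.02 (array([ 543.8, -385.3]), array([ 9.9, 32.1]), -11.600000000000023) [ 0.527 -0.393  0.009] [ 0.559 -0.382  0.02 ] 23
0.02 0.035 (array([ 549.3, -391.6]), array([18.6, 43.9]), -34.19999999999999) [ 0.526 -0.412  0.021] [ 0.562 -0.381  0.035] 40
0.035 0.05 (array([ 546.3, -419.6]), array([35.1, 75.3]), -77.80000000000001) [ 0.525 -0.459  0.035] [ 0.565 -0.381  0.05 ] 342
0.05 0.058 (array([ 544.9, -418.5]), array([34.5, 70.1]), -80.6) [ 0.525 -0.454  0.05 ] [ 0.564 -0.382  0.058] 406
0.058 0.075 (array([ 544.4, -416.9]), array([31.9, 54.2]), -80.6) [ 0.526 -0.444  0.058] [ 0.563 -0.389  0.066] 1983Traceback (most recent call last):
  File "<stdin>", line 11, in <module>
    return umr_maximum(a, axis, None, out, keepdims, initial, where)
ValueError: zero-size array to reduction operation maximum which has no identity
```

View pics/w4.png

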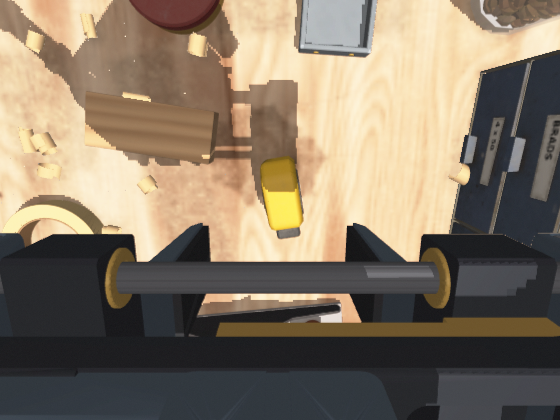

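View pics/t1.png

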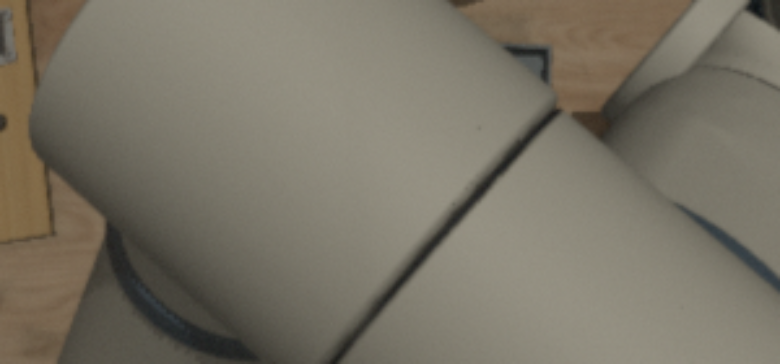

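The tape's yellow case is centred near (282,193), with its hook at (288,232) toward -Y. That puts the case centre at about (0.545,-0.418), long axis -80.6°. The top picture is blocked by the arm, so I'll check the feet later.

Call:
step_arm([
  [0.002,0.0033,0],
  [0,0,0.039],
  [0,0,0.039],
  [0,0,0.039],
  [0,0,0.039],
  [0,0,0],
  [0,0,0],
  [0,0,0],
  [0,0,0],
  [0,0,0],
], spin=[-0.162,0,0,0,0,0,0,0,0,0], gripper=[70,70,70,70,70,70,0,0,0,0], force=30)

```text
clock: 13.28
eef_pos: [0.5465, -0.4144, 0.0438]
eef_rot: [0.001, 0.647, 0.762, 0.0]
ft_force: [0.0, 0.8, 7.3]
width: 0.032
gripper_force: 29.9
```

Call:
step_arm([
  [0,0,-0.04],
  [0,0,-0.04],
  [0.0493,0.0094,0],
  [0.0493,0.0094,0],
  [0.0493,0.0094,0],
  [0.0493,0.0094,0],
  [0,0,0],
  [0,0,0],
], spin=[0.1125,0.1125,0,0,0,0,0,0], gripper=[0,0,0,0,0,0,0,0])

```text
clock: 14.28
eef_pos: [0.5957, -0.2197, 0.1229]
eef_rot: [0.0, 0.728, 0.685, -0.0]
ft_force: [-0.4, -1.6, -3.5]
width: 0.0319
gripper_force: 30.0
```

```bash
python3 - <<'E'
from h import *
W=look('w5',(.596,-.22),r=.06,zlo=.015)
P=W.reshape(-1,3); q=P[(P[:,2]>.014)&(P[:,2]<.024)&(abs(P[:,0]-.596)<.06)&(abs(P[:,1]+.23)<.08)]
print("rim",rect(q),q.min(0),q.max(0),len(q))
E
```

```text
w5 eef [ 0.5957 -0.2197  0.1229] ztop 0.1084 top (array([ 595.7, -196.1]), array([16.4, 45.5]), -3.8999999999999773) all (array([ 599.1, -202.9]), array([53.2, 66.1]), -3.5) 196
rim (array([ 599.2, -202.7]), array([53.2, 66.3]), -3.1000000000000227) [ 0.56496669 -0.23094755  0.01404304] [ 0.63341291 -0.17455415  0.02195821] 1357
```

View pics/w5.png

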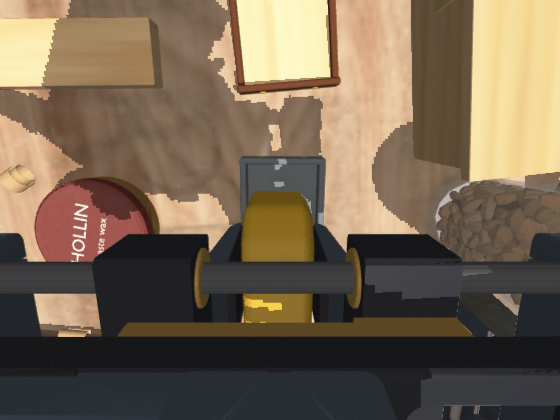

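The tape hangs over the grey tray. The tray's near wall runs across columns 240–325 at row 157, giving a centre of about (0.598,-0.231), so I shift 2 mm and lower.

Call:
step_arm([
  [0,0.002,0.03],
  [0,0,0.03],
  [0,0,0.011],
  [0,0,0.0035],
  [0,0,0],
  [0,0,0],
  [0,0,0],
  [0,0,-0.05],
  [0,0,-0.05],
  [0,0,-0.05],
], spin=[0,0,0,0,0,0,0,0,0,0], gripper=[0,0,0,0,0,50,50,50,50,50])

```text
clock: 15.58
eef_pos: [0.5978, -0.2196, 0.2006]
eef_rot: [0.0, 0.729, 0.685, 0.0]
ft_force: [1.1, -0.5, 0.1]
width: 0.0456
gripper_force: 0.0
```

```bash
python3 - <<'E'
from h import *
W=look('w6',(.598,-.23),r=.07,zlo=.03)
P=W.reshape(-1,3); q=P[(P[:,2]>.012)&(P[:,2]<.03)&(abs(P[:,0]-.598)<.05)&(abs(P[:,1]+.23)<.065)]
print("rim",rect(q),len(q))
E
```

```text
w6 eef [ 0.5978 -0.2196  0.2006] ztop 0.0688 top (array([ 594.9, -222.1]), array([31.1, 53.4]), 87.1) all (array([ 595.4, -225.5]), array([35.3, 74.5]), 87.1) 1890
rim (array([ 597.4, -230.8]), array([ 66. , 110.3]), 86.1) 1816
```

Call:
step_arm([
  [-0.0362,-0.043,0],
  [-0.0362,-0.043,0],
  [-0.0362,-0.043,0],
  [-0.0362,-0.043,0],
  [0,0,0],
  [0,0,0],
  [0,0,0],
  [0,0,0],
  [0,0,0],
  [0,0,0],
], spin=[0,0,-0.185,-0.185,-0.185,-0.185,-0.185,-0.185,-0.185,-0.185], gripper=[80,80,80,80,80,80,80,80,80,80])

```text
clock: 16.88
eef_pos: [0.4297, -0.356, 0.1987]
eef_rot: [0.0, 0.086, 0.996, -0.0]
ft_force: [0.0, -0.1, 0.5]
width: 0.0726
gripper_force: 0.0
```

```bash
python3 - <<'E'
from h import *
W=look('w7',(.417,-.353),r=.075,zlo=.012,dz=.008)
E
```

```text
w7 eef [ 0.4297 -0.356   0.1987] ztop 0.027 top (array([ 415.6, -372.7]), array([ 86.6, 119.4]), -9.600000000000023) all (array([ 415. , -374.2]), array([ 91.5, 119.3]), -10.300000000000011) 6034
```

View pics/w7.png

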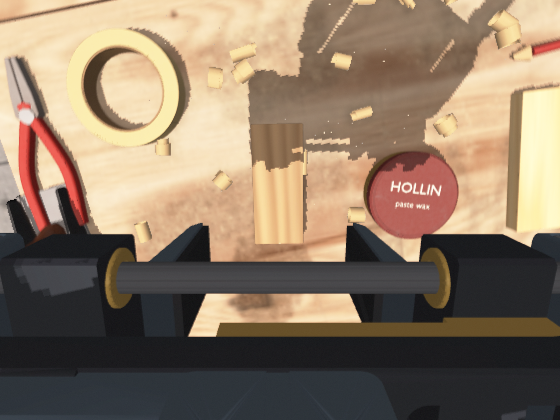

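The brown block spans about columns 252–304 and rows 123–243. A shaving lies against its right side at (305,158), so I'll measure the block's edges without it.

```bash
python3 - <<'E'
from h import *
W=np.load('w7.npz')['W']
m=np.zeros(W.shape[:2],np.uint8); m[100:250,230:330]=(np.abs(W[100:250,230:330,2]-.026)<.005)
m=cv2.morphologyEx(m,cv2.MORPH_OPEN,np.ones((21,21)))
n,l,s,c=cv2.connectedComponentsWithStats(m); k=1+s[1:,4].argmax(); print(s[k])
P=W[l==k]; print(rect(P),np.median(P[:,2]))
E
```

```text
[ 254  135   49  109 4034]
(array([ 423.6, -354.9]), array([ 49., 109.]), -10.199999999999989) 0.0256482908043415
```

Call:
step_arm([
  [0.006,0,0.0422],
  [0,0,0.0422],
  [0,0,0.0422],
  [0,0,0.0422],
  [0,0,0],
  [0,0,0],
  [0,0,0],
  [0,0,0],
  [0,0,0],
  [0,0,-0.04],
], spin=[0,0,0,0,0,0,0,0,0,0], gripper=[80,80,80,80,80,0,0,0,0,0], force=35)

```text
clock: 18.18
eef_pos: [0.4228, -0.3541, 0.0691]
eef_rot: [-0.001, 0.089, 0.996, 0.001]
ft_force: [0.7, -0.4, -1.4]
width: 0.0495
gripper_force: 34.8
```

Call:
step_arm([
  [0,0,-0.06],
  [0,0,0],
  [0,0,0],
  [0,0,0],
  [0,0,0],
  [0,0,0],
  [0,0,0],
  [0,0,0],
  [0,0,0],
  [0,0,0],
], spin=[0,0.172,0.172,0.172,0.172,0.172,0.172,0.172,0.172,0], gripper=[0,0,0,0,0,0,0,0,0,0])

```text
clock: 19.42
eef_pos: [0.4238, -0.355, 0.1303]
eef_rot: [0.0, 0.701, 0.713, -0.0]
ft_force: [0.2, 0.0, -1.5]
width: 0.0501
gripper_force: 34.9
```

```bash
python3 - <<'E'
from h import *
from rig import *
d=capture("top"); W=cloud(d); np.savez("top1.npz",**d); cv2.imwrite("pics/top1.png",d["color"])
P=W.reshape(-1,3); q=P[(P[:,2]>.008)&(P[:,2]<.028)&(abs(P[:,0]-.605)<.05)&(abs(P[:,1]+.05)<.085)]
print("ot",rect(q),len(q))
q=P[(P[:,2]>.013)&(P[:,2]<.028)&(abs(P[:,0]-.605)<.05)&(abs(P[:,1]+.05)<.085)]
print("ends",q[q[:,1]>-.05].mean(0),q[q[:,1]<-.05].mean(0))
d=dict(np.load("w5.npz")); P=d["W"].reshape(-1,3)
q=P[(P[:,2]>.007)&(P[:,2]<.022)&(abs(P[:,0]-.605)<.05)&(abs(P[:,1]+.05)<.085)]; print("w5",rect(q),q.min(0),q.max(0))
for n,x,y in(("f1",.592,.17),("f2",.592,.097)):
    q=W.reshape(-1,3); q=q[(abs(q[:,0]-x)<.034)&(abs(q[:,1]-y)<.034)&(q[:,2]>.08)&(q[:,2]<.098)]; print(n,len(q), rect(q) if len(q) else 0)
print(observe()["eef_pos"])
E
```

```text
ot (array([ 633.6, -118.4]), array([19. , 40.1]), 40.5) 38
ends [nan nan nan] [ 0.62823998 -0.12281431  0.01819189]
w5 (array([608., -95.]), array([64.5, 76.3]), 1.2000000000000028) [ 0.56941243 -0.1277007   0.00706828] [ 0.64673493 -0.06351399  0.01968499]
f1 0 0
f2 0 0
[ 0.42372938 -0.3549993   0.13016185]<stdin>:7: RuntimeWarning: Mean of empty slice.
  ret = um.true_divide(
```

Call:
step_arm([
  [0.0491,0.0307,0],
  [0.0491,0.0307,0],
  [0.0491,0.0307,0],
  [0.0491,0.0307,0],
  [0.0491,0.0307,0],
  [0.0491,0.0307,0],
  [0,0,0],
  [0,0,0.03],
  [0,0,0],
  [0,0,0],
], spin=[0,0,0,0,0,0,0,0,0,0], gripper=[0,0,0,0,0,0,0,0,0,0])

```text
clock: 20.72
eef_pos: [0.6031, -0.058, 0.1004]
eef_rot: [0.0, 0.701, 0.713, 0.0]
ft_force: [-0.0, -0.5, -0.8]
width: 0.0501
gripper_force: 34.9
```

```bash
python3 - <<'E'
from h import *
W=look('w8',(.603,-.05),r=.08,zlo=.05)
P=W.reshape(-1,3); q=P[(P[:,2]>.007)&(P[:,2]<.022)&(abs(P[:,0]-.605)<.045)&(abs(P[:,1]+.05)<.085)]; print(rect(q),q.min(0),q.max(0))
for n,x,y in(("f1",.592,.17),("f2",.592,.097)):
    q=P[(abs(P[:,0]-x)<.034)&(abs(P[:,1]-y)<.034)&(P[:,2]>.084)&(P[:,2]<.095)]; print(n,len(q), rect(q) if len(q) else 0)
E
```

```text
w8 eef [ 0.6031 -0.058   0.1004] ztop 0.0997 top (array([624.3, -42.6]), array([100.1, 116.2]), 1.5999999999999943) all (array([624.3, -42.6]), array([100.1, 116.2]), 1.5999999999999943) 16656
(array([612.4, -50.6]), array([ 76.6, 154.7]), -83.80000000000001) [ 0.56767152 -0.12514682  0.00703358] [0.64994201 0.02445422 0.01948141]
f1 0 0
f2 0 0
```

View pics/w8.png

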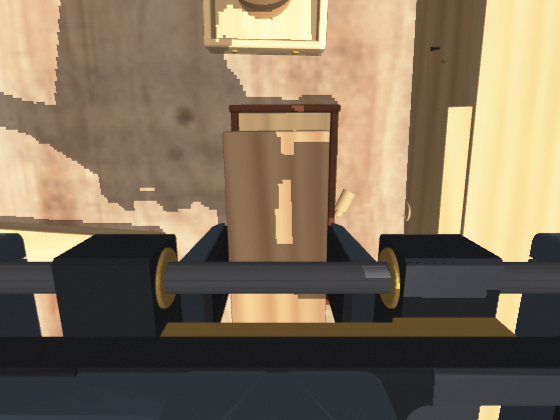

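The block is centred at column 277 and the tray at about 285, with the tray's far wall at row 107. The block is aligned and its far end is at y≈0.0075, within the slack. I lower it, release just above the floor, and check.

Call:
step_arm([
  [0,0.001,0.025],
  [0,0,0.02],
  [0,0,0.0095],
  [0,0,0],
  [0,0,0],
  [0,0,0],
  [0,0,0],
  [0,0,-0.05],
  [0,0,-0.05],
  [0,0,-0.05],
], spin=[0,0,0,0,0,0,0,0,0,0], gripper=[0,0,0,0,70,70,70,70,70,70])

```text
clock: 22.02
eef_pos: [0.6038, -0.0573, 0.1969]
eef_rot: [0.0, 0.701, 0.713, 0.0]
ft_force: [0.2, -0.5, -0.1]
width: 0.0637
gripper_force: 0.0
```

```bash
python3 - <<'E'
from h import *
W=look('w9',(.605,-.05),r=.08,zlo=.02)
P=W.reshape(-1,3); q=P[(P[:,2]>.006)&(P[:,2]<.04)&(abs(P[:,0]-.605)<.045)&(abs(P[:,1]+.05)<.085)]; print("all",rect(q))
for lo,hi in((.005,.014),(.015,.021),(.024,.036)):
    t=q[(q[:,2]>lo)&(q[:,2]<hi)]; print(lo,rect(t),t.min(0).round(3),t.max(0).round(3),len(t))
E
```

```text
w9 eef [ 0.6038 -0.0573  0.1969] ztop 0.0939 top (array([681.7, -34.8]), array([ 4.9, 31.3]), -85.80000000000001) all (array([631.7, -52. ]), array([106.8, 119.9]), -88.0) 295
all (array([609.4, -51.4]), array([ 81., 150.]), -88.69999999999999)
0.005 (array([609.4, -52. ]), array([ 81. , 141.1]), -88.69999999999999) [ 0.567 -0.123  0.006] [0.65  0.019 0.014] 1585
0.015 (array([607. , -51.5]), array([ 74.8, 149.6]), -89.0) [ 0.568 -0.126  0.015] [0.646 0.024 0.02 ] 808
0.024 (array([603., -53.]), array([ 49.3, 119.9]), -88.0) [ 0.577 -0.113  0.026] [0.629 0.008 0.032] 6145
```

View pics/w9.png

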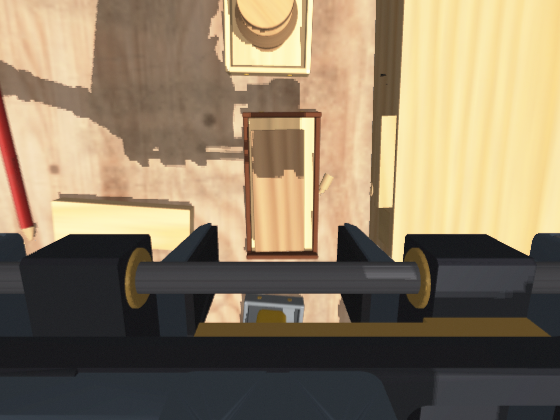

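The brown block lies flat in the low tray, centred at (0.603,-0.053), about 4 mm off across. Next is the pale offcut.

Call:
step_arm([
  [-0.0105,-0.0544,0],
  [-0.0105,-0.0544,0],
  [-0.0105,-0.0544,0],
  [0,0,0],
  [0,0,0],
  [0,0,0],
  [0,0,0],
  [0,0,0],
  [0,0,0],
  [0,0,0],
], spin=[0,0,0,-0.186,-0.186,-0.186,-0.186,-0.186,-0.186,-0.186], gripper=[80,80,80,80,80,80,80,80,80,80])

```text
clock: 23.32
eef_pos: [0.4414, -0.0915, 0.1952]
eef_rot: [0.0, 0.123, 0.992, -0.0]
ft_force: [0.6, -0.6, -0.8]
width: 0.0733
gripper_force: 0.0
```

Call:
step_arm([
  [0,0,0],
  [0,0,0],
], spin=[-0.186,-0.014], gripper=[80,80])

```text
clock: 23.58
eef_pos: [0.4414, -0.0915, 0.1952]
eef_rot: [0.0, 0.026, 1.0, -0.0]
ft_force: [0.7, 0.2, 0.4]
width: 0.0733
gripper_force: 0.0
```

```bash
python3 - <<'E'
from h import *
W=look('w10',(.441,-.0916),r=.085,zlo=.012,dz=.005)
from rig import *; print(observe()["eef_rot"])
E
```

```text
w10 eef [ 0.4414 -0.0915  0.1952] ztop 0.02 top (array([442.1, -92.1]), array([ 45.1, 137.8]), -3.0) all (array([442.1, -92.1]), array([ 45.1, 137.8]), -3.0) 6015
[ 1.06914728e-04  2.74874307e-02  9.99622143e-01 -3.82806733e-05]
```

View pics/w10.png

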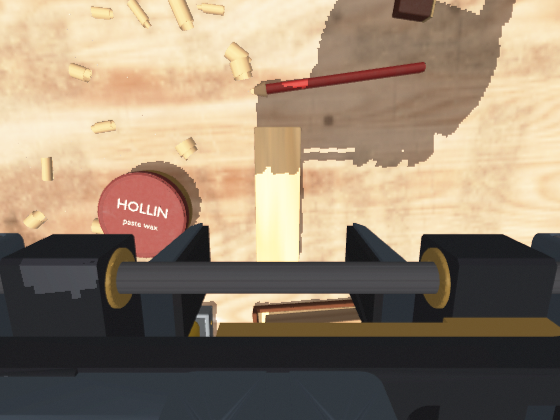

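The pale block is at columns 255–300, rows 127–262, giving a centre of (0.442,-0.092) at -3°. The fingers are clear of the tin.

Call:
step_arm([
  [0,0,0.0435],
  [0,0,0.0435],
  [0,0,0.0435],
  [0,0,0.043],
  [0,0,0],
  [0,0,0],
  [0,0,0],
  [0,0,0],
  [0,0,0],
  [0,0,-0.05],
], spin=[0,0,0,0,0,0,0,0,0,0], gripper=[80,80,80,80,80,0,0,0,0,0], force=30)

```text
clock: 24.88
eef_pos: [0.4399, -0.091, 0.0702]
eef_rot: [-0.003, 0.026, 1.0, 0.001]
ft_force: [0.2, 0.7, -0.0]
width: 0.0451
gripper_force: 30.0
```

Call:
step_arm([
  [0,0,-0.06],
  [0,0,0],
  [0,0,0],
  [0,0,0],
  [0,0,0],
  [0,0,0],
  [0,0,0],
  [0,0,0],
  [0,0,0],
  [0,0,0],
], spin=[0,0.185,0.185,0.185,0.185,0.185,0.185,0.185,0.185,0], gripper=[0,0,0,0,0,0,0,0,0,0])

```text
clock: 26.12
eef_pos: [0.4413, -0.0915, 0.1317]
eef_rot: [0.0, 0.693, 0.721, -0.0]
ft_force: [0.4, 0.5, -0.2]
width: 0.045
gripper_force: 30.0
```

Call:
step_arm([
  [0.008,0.0408,0],
  [0.008,0.0408,0],
  [0.008,0.0408,0],
  [0.008,0.0408,0],
  [0,0,0],
  [0,0,0.04],
  [0,0,0.03],
  [0,0,0.006],
  [0,0,0],
  [0,0,0],
], spin=[0,0,0,0,0,0,0,0,0,0], gripper=[0,0,0,0,0,0,0,0,0,0])

```text
clock: 27.38
eef_pos: [0.6039, -0.0535, 0.0569]
eef_rot: [0.001, 0.693, 0.721, 0.001]
ft_force: [-0.7, 0.2, -0.5]
width: 0.045
gripper_force: 30.0
```

Call:
step_arm([
  [0,0,0.003],
  [0,0,0.001],
  [0,0,0],
  [0,0,0],
  [0,0,0],
  [0,0,0],
  [0,0,-0.05],
  [0,0,-0.05],
  [0,0,-0.05],
  [0,0,0],
], spin=[0,0,0,0,0,0,0,0,0,0], gripper=[0,0,0,62,62,62,62,62,62,62])

```text
clock: 28.62
eef_pos: [0.6052, -0.0536, 0.2055]
eef_rot: [0.003, 0.693, 0.721, 0.002]
ft_force: [0.4, 0.5, -0.7]
width: 0.0565
gripper_force: 0.0
```

```bash
python3 - <<'E'
from h import *
W=look('w11',(.605,-.05),r=.08,zlo=.02)
P=W.reshape(-1,3); q=P[(P[:,2]>.006)&(P[:,2]<.06)&(abs(P[:,0]-.605)<.045)&(abs(P[:,1]+.05)<.085)]
for lo,hi in((.022,.038),(.042,.056)):
    t=q[(q[:,2]>lo)&(q[:,2]<hi)]; print(lo,rect(t) if len(t)>3 else 0,len(t))
E
```

```text
w11 eef [ 0.6052 -0.0536  0.2055] ztop 0.0921 top (array([681.7, -35. ]), array([ 4.6, 30.9]), -86.4) all (array([632.1, -47.4]), array([105.4, 137.3]), -87.9) 295
0.022 (array([627.2, -51.8]), array([  2.6, 119.1]), -87.80000000000001) 277
0.042 (array([602.1, -51.8]), array([ 45.1, 130.6]), -87.80000000000001) 6455
```

Call:
step_arm([
  [-0.06,-0.01,-0.01],
  [-0.06,-0.01,0],
  [-0.06,-0.01,0],
  [-0.06,-0.01,0],
  [-0.06,-0.02,0],
  [-0.06,-0.02,0],
  [-0.06,-0.02,0],
  [-0.06,-0.02,0],
  [0,0,0],
  [0,0,0],
], spin=[0,0,0,0,0,0,0,0,0,0], gripper=[62,62,62,62,62,62,62,62,62,62])

```text
clock: 29.92
eef_pos: [0.5021, -0.5341, 0.2098]
eef_rot: [-0.001, 0.694, 0.72, 0.0]
ft_force: [0.4, 0.3, 0.7]
width: 0.0566
gripper_force: 0.0
```

```bash
python3 - <<'E'
from h import *
from rig import *
d=capture("top"); W=cloud(d); cv2.imwrite("pics/t2.png",cv2.resize(d["color"][120:280,130:430],None,fx=2.6,fy=2.6))
P=W.reshape(-1,3)
for n,x,y,rx,ry,lo,hi in(("f1",.592,.17,.036,.034,.084,.1),("f2",.592,.097,.036,.034,.084,.1),("pale",.605,-.05,.05,.085,.042,.06),("tape",.597,-.23,.04,.06,.06,.08),("tin",.4495,-.225,.05,.05,.028,.045)):
    q=P[(abs(P[:,0]-x)<rx)&(abs(P[:,1]-y)<ry)&(P[:,2]>lo)&(P[:,2]<hi)]; print(n,len(q), (rect(q),np.median(q[:,2])) if len(q)>3 else 0)
E
```

```text
f1 181 ((array([590. , 169.7]), array([35., 36.]), 43.80000000000001), np.float64(0.08906554613507556))
f2 207 ((array([590.3,  96.7]), array([38.6, 39.3]), 26.799999999999997), np.float64(0.09107101194468914))
pale 340 ((array([599.8, -19.2]), array([47.1, 65.7]), -89.0), np.float64(0.04975294277243125))
tape 0 0
tin 0 0
```

View pics/t2.png

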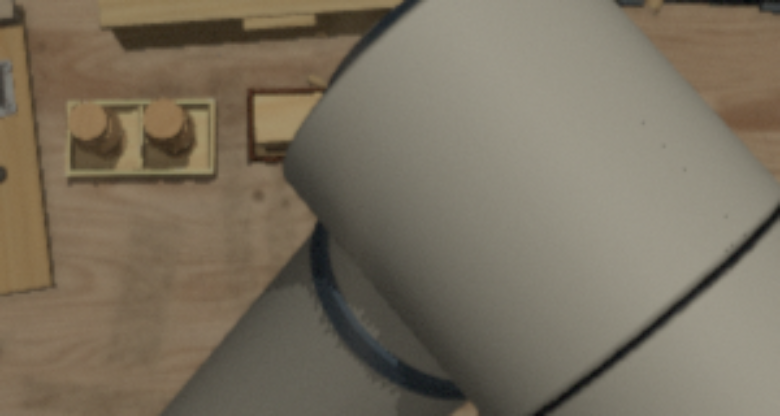

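The picture shows both feet upright, one in each bay, at (93,122) and (168,120), within about 1 mm of the bay centres. The pale offcut lies squarely on the brown one, about 1 mm off. The tape was verified in its tray earlier, and the tin was never touched. I'm handing in.

```bash
python3 -c "
from rig import *
print(close_job())"
```

```text
the job is handed in; nothing more can be done
None
```

The bench is cleared and the job handed in at about 30 s: both feet stand in their bays, the pale offcut lies on the brown one, the tape measure is in the grey tray and the tin was left alone; the hand-in returned no verdict.

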